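# Dock a can under the bench coder and lower the print head

## Robot

A 6-joint arm with a two-finger parallel gripper is mounted at the origin on the work surface. World frame = base frame: x ahead of the robot, y to its left, z up, the work surface at z = 0. Lengths are in m, angles in rad, forces in N, time in s.
With the tool pointing down it reaches from about 0.25 to 0.725 m from the base axis. Payload 4 kg.
Tool frame: the origin (TCP) lies at the very end of the fingers, on their centre line; the grasp point (between the pads) lies 19 mm behind it; y points along the fingers, z is the direction in which the jaws open and shut, and the axes are right-handed (so a half turn about y gives the same grasp; the last joint's range is limited). The gripper opens to 85 mm and grips with 20 to 120 N. Pads are 22 mm wide; open, the fingers measure 114 mm over their backs; the gripper's body (76 mm by 85 mm) begins 54 mm behind the grasp point. The pads swing forward as they close: fully open they stand 13 mm farther back than shut.
Start: joints at [-1.124, 0.241, 0.005, 1.335, 0, 1.571], TCP at [0.216, -0.451, 0.231] pointing down, gripper open.
Joint ranges: [-2.72, 2.72], [-1.05, 1.87], [-1.09, 1.28], [-1.99, 2.15], [-1.42, 1.44], [-3.14, 3.14]. Speed limits (rad/s): [2.79, 2.79, 3.14, 3.14, 3.14, 3.14].

## Interface

Orientations are given as a unit quaternion [x, y, z, w].
In Python, from station import r, optics gives the robot as it stands. The module is installed in compiled form; this text tells all that it offers. Calls block until the motion is done:
- r.move_pose(position, orientation): joint-space move of the TCP to a pose.
- r.move_linear(position, frame=None, vel=0.15): straight line of the TCP; frame=None keeps the orientation; vel is the mean speed in m/s.
- r.goto_joints(angles): joint-space move.
- r.let_go() and r.grab(): open the fingers fully, or close them until they stop; the grip force is fixed at half the most.
- r.dwell(seconds).
- r.inverse_kinematics(position, orientation): joint angles nearest the present ones, or None.
- r.get_obs(): the state.
- optics.capture(name): name is "side" or "top"; returns the picture (400x640x3 uint8, red, green, blue); there is no depth.
- optics.camera_params(name): a dict with "fx", "fy", "cx", "cy" (pixels), "pose" (4x4, takes a point from camera to world coordinates). Camera axes: x right, y down, z forward; pixel columns grow to the right and rows downward; lengths in m; the calibration is good to about 2 mm. A picture is of the moment at which its call begins. camera_params takes no time and is no camera call.
A pose or a line that the arm cannot do raises r.PlanningError and nothing moves.
- r.finish_job(): hands the job in, once; it reports no verdict.
The state is a dict: "t": time; "joint_positions": joint angles; "dq": joint speeds; "joint_torque": joint torques, N m; "ee_pos": TCP position; "orientation": TCP orientation; "force": force on the tool from outside, world axes, zero at the start; "ft_torque": the same for the moment, N m; "opening": finger opening in m.
Only numpy, scipy, OpenCV 4.12 (cv2) and the standard library are available. Lean on these libraries where they do the work, as an engineer would, in place of code of your own. Each camera call takes 0.05 s, during which the arm holds its last target.

## Task

With the coder's red lever still up, slide the green can along the aluminium guide rail, upright on the table and without letting it wander away from the rail, until it is snug against both the rail and the yellow end stop under the print head. Then push the red lever all the way down so that the print head sinks to the can, let go, and leave the can in its place and the tub, the jar and the ink box where they are.

Things in the scene. Friction and masses are not known exactly. Their poses are not given: they have to be found in the camera images.
- can_center (a point): Centre of the round tin can with a green and yellow band: 99 mm in diameter (too wide for most grippers: push it), 60 mm high, about 0.3 to 0.6 kg, standing on the table; this point is 30 mm above the table. Smooth: friction about 0.3. Starts 95 to 165 mm short of its home along the lane, 2 to 22 mm off the rail.
- can_home (a point): Where the can's centre is when the can touches both rail and end stop (30 mm above the table); fixed to the coder, whose yaw varies, with the coder's axes: y is the direction of travel along the lane (level, towards the end stop), x points from the lane to the guide rail (away from the robot), z is up. Nothing stands over the lane before the print head.
- rail_face (a point): Mid-length of the aluminium guide rail's face, at x = +49.5, y = -100 mm from can_home, on the table; same axes. The face is the plane through it along y; the rail is 8 mm thick, 360 mm long (y = -280 to +80 mm from can_home), its top 46 mm above the table. The robot's side of the lane is open.
- stop_face (a point): Point of the yellow end stop's face, at x = 0, y = +49.5 mm from can_home, on the table; same axes. The stop is 8 mm thick along y, reaches from 50 mm on the robot's side (-x) to 40 mm (+x), its top 46 mm above the table.
- nozzle (a point): Lower end of the black nozzle under the white print head, at x = 0, y = +34 mm from can_home; 90 mm above the table raised, 65 mm lowered (5 mm clear of the can). The head, 44 mm wide along x and 52 mm long, overhangs only the front part of the docked can, from y = +16 mm on; its top is 141 mm above the table when raised.
- coder: The fixed coder; origin on the table right below can_home, same axes. Its blue column stands at x -40 to +40, y +70 to +145 mm, top 195 mm above the table, on a foot 14 mm thick (x -60 to +60, y +60 to +170 mm).
- lever_pivot (a point): Pivot of the coder's lever, between two lugs on the robot's side of the blue column, 150 mm above the table, at x = -55, y = +108 mm from can_home; same axes as can_home. The pivot axis is along y.
- lever_grip (a point): Centre of the lever's red grip bar: a round-ended bar 18 mm thick and 50 mm long, lying along the coder's y, 70 mm from the pivot. The lever sticks out from the pivot towards -x of can_home (towards the robot); there is free space in front of it, below it and above it.
- lever (a joint): Angle of the lever, rad: 0 raised (grip 0.7 rad above level), growing as the grip is pushed down, stop at 1.0 (grip 0.3 rad below level, its centre 129 mm above the table). It starts at 0 to 0.2. About 4 N down at the grip moves it; friction holds it where it is left. The print head sinks 25 mm in proportion.
- tub_center (a point): Bystander: open white plastic tub, 90 mm across, 75 mm high; point half-way up.
- jar_center (a point): Bystander: amber jar with a blue lid, 64 mm across, 85 mm high; point half-way up.
- inkbox_center (a point): Bystander: grey ink box with a red band, 50 by 85 by 30 mm; point half-way up.

How it is judged:
By the outcome, as a careful person would: the job done as asked, in the order asked, and still so for the second after the job is handed in, with the robot touching nothing.
It also fails if it takes over 51 s, if anything falls off the work surface, if the arm or the gripper's body presses on something with over 40 N, if the wrist force passes 120 N, or if a joint passes its speed limit or range.

## Working session

There is one attempt and no reset: what is moved stays moved. The work goes in short steps, each a Python script; the robot and the scene stay as the last script left them, time stands still between calls to the robot, and variables do not carry over. Pictures are saved under pics/ and viewed, and the job is handed in when it is done.

```bash
mkdir -p pics; python3 - <<'E'
from station import r, optics
import cv2
for n in ("side","top"):
    im=optics.capture(n); cv2.imwrite(f"pics/{n}0.png",im[:,:,::-1])
    p=optics.camera_params(n); print(n,p)
print(r.get_obs())
E
```

```text
side {'fx': 401.6740392915735, 'fy': 401.6740392915735, 'cx': 319.64451288944736, 'cy': 198.24750794121235, 'pose': array([[-0.94762455, -0.23957033,  0.21121972,  0.31466117],
       [-0.31906459,  0.73977545, -0.59239351,  0.6194611 ],
       [-0.01433526, -0.62875937, -0.77746778,  0.98810802],
       [ 0.        ,  0.        ,  0.        ,  1.        ]])}
top {'fx': 434.5101223577917, 'fy': 434.5101223577917, 'cx': 314.92347555590146, 'cy': 204.18998406363983, 'pose': array([[-0.01064488, -0.99697847,  0.07694559,  0.44105417],
       [-0.99988216,  0.01146392,  0.01021045,  0.00150739],
       [-0.01106169, -0.07682783, -0.99698301,  1.40735834],
       [ 0.        ,  0.        ,  0.        ,  1.        ]])}
{'t': 0.1, 'joint_positions': array([-1.12402160e+00,  2.41375083e-01,  3.83373448e-03,  1.33524976e+00,
        3.94827561e-06,  1.57075539e+00]), 'dq': array([-7.83541376e-05, -8.06157595e-04,  2.49161561e-03,  9.67412203e-04,
        4.72606570e-04, -3.74250546e-05]), 'joint_torque': array([-1.12380455e-04, -3.73138368e+01,  2.53009897e+01,  1.08516047e-02,
       -6.43834051e-05,  3.86673051e-06]), 'ee_pos': array([ 0.21577199, -0.45038227,  0.2304737 ]), 'orientation': array([-0.15681715,  0.69022154, -0.68884544,  0.15650742]), 'force': array([-0.35878359,  0.55367593,  0.27473589]), 'ft_torque': array([ 0.03315902,  0.02860509, -0.06217684]), 'opening': 0.08549674030617085}
```

View pics/side0.png

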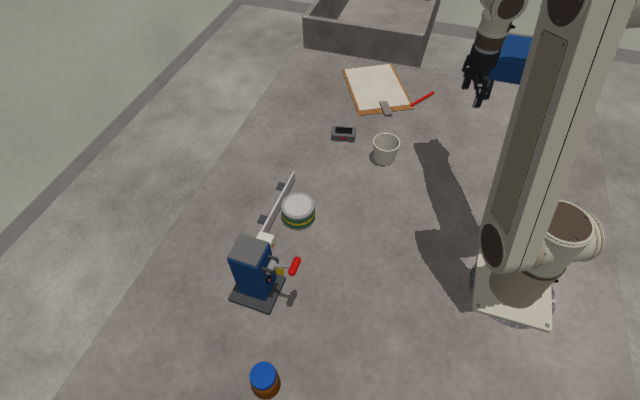

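View pics/top0.png

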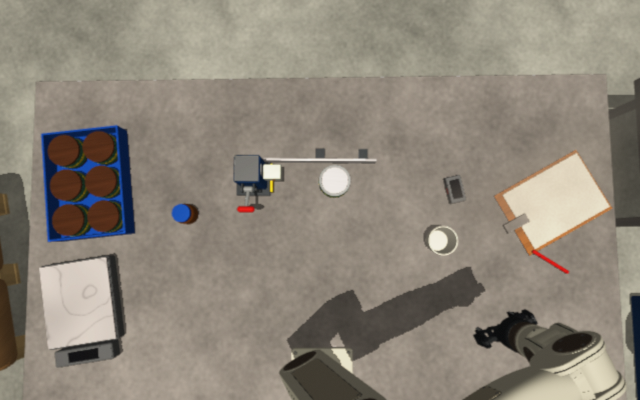

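The side view shows the coder at about (257,270), the can at (298,208), the lever grip at (294,265), the tub at (386,148) and the jar at (264,380). The top view shows the can at (335,181), the rail from (265,160) to (376,160), the grip at (246,209), the tub at (440,240), the ink box at (455,188) and the jar at (184,213). I'll zoom in for precise measurements.

```bash
python3 - <<'E'
import cv2
a=cv2.imread("pics/top0.png")[135:235,220:390]; cv2.imwrite("pics/topz.png",cv2.resize(a,None,fx=4.7,fy=4.7,interpolation=cv2.INTER_CUBIC))
a=cv2.imread("pics/side0.png")[165:315,220:340]; cv2.imwrite("pics/sidez.png",cv2.resize(a,None,fx=4,fy=4,interpolation=cv2.INTER_CUBIC))
E
```

```text
(no output)
```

View pics/topz.png

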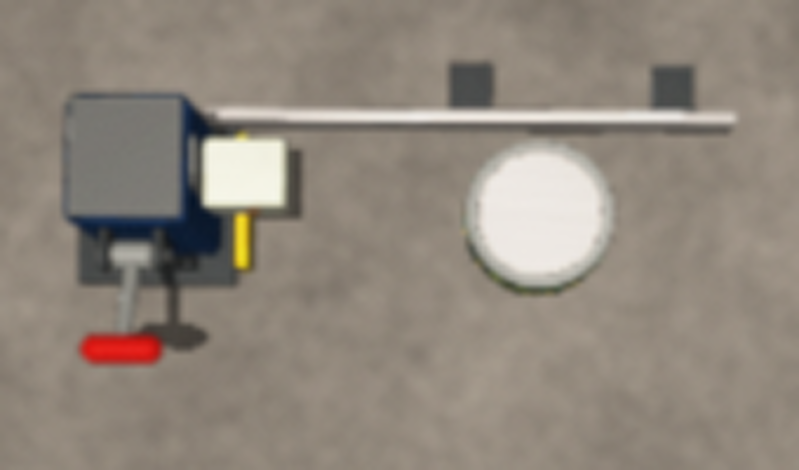

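View pics/sidez.png

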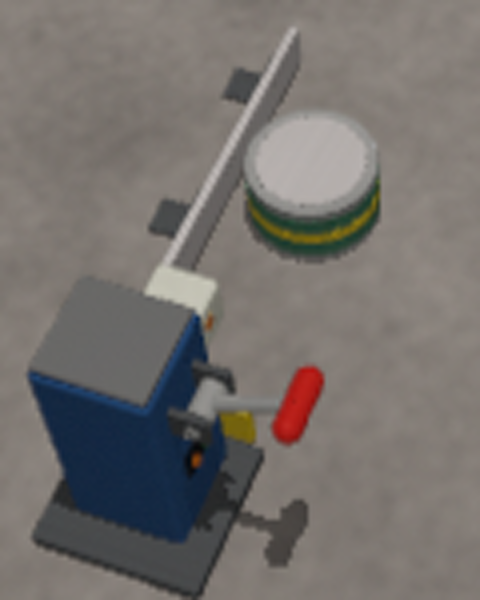

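```bash
cat > h.py <<'E'
import numpy as np, cv2
from station import r, optics
from scipy.optimize import least_squares
P={n:optics.camera_params(n) for n in("side","top")}
def proj(n,X):
    p=P[n];T=np.linalg.inv(p["pose"]);c=T[:3,:3]@np.asarray(X)+T[:3,3]
    return np.array([p["fx"]*c[0]/c[2]+p["cx"],p["fy"]*c[1]/c[2]+p["cy"]])
def back(n,uv,z):
    p=P[n];d=p["pose"][:3,:3]@np.array([(uv[0]-p["cx"])/p["fx"],(uv[1]-p["cy"])/p["fy"],1]);o=p["pose"][:3,3]
    return o+d*(z-o[2])/d[2]
def tz(u,v): return np.array([220+(u+.5)/4.7-.5,135+(v+.5)/4.7-.5])
def sz(u,v): return np.array([220+(u+.5)/4-.5,165+(v+.5)/4-.5])
def c2w(q,X):
    c,s=np.cos(q[2]),np.sin(q[2]);x,y,z=np.asarray(X)/1e3
    return np.array([q[0]+c*x-s*y,q[1]+s*x+c*y,z])
E
cat > fit.py <<'E'
from h import *
F=[("top",tz(68,97),(40,145,195)),("top",tz(181,95),(40,70,195)),("top",tz(68,217),(-40,145,195)),("top",tz(181,217),(-40,70,195)),
("top",tz(736,113),(57.5,-280,46)),("top",tz(736,122),(49.5,-280,46)),("top",tz(238,284),(-60,60,14)),("top",tz(79,284),(-60,170,14)),("top",tz(250,270),(-50,49.5,46)),
("side",sz(30,373),(40,145,195)),("side",sz(148,410),(-40,145,195)),("side",sz(197,315),(-40,70,195)),("side",sz(90,276),(40,70,195)),
("side",sz(293,28),(53.5,-280,46)),("side",sz(262,452),(-60,60,14)),("side",sz(200,585),(-60,170,14)),("side",sz(35,533),(60,170,14))]
def f(q): return np.concatenate([proj(n,c2w(q,X))-uv for n,uv,X in F])
for sel in (None,"top","side"):
    G=F; 
    if sel: F=[a for a in G if a[0]==sel]
    s=least_squares(f,[.5,.1,0],loss="soft_l1"); print(sel,s.x,np.degrees(s.x[2]))
    if not sel: q=s.x; print(s.fun.reshape(-1,2).round(1).tolist())
    F=G
ct=back("top",tz(539,214),.06);cs=back("side",sz(312,162),.06)
for c in (ct,cs):
    d=c[:2]-q[:2];R=np.array([[np.cos(q[2]),-np.sin(q[2])],[np.sin(q[2]),np.cos(q[2])]]);print("can",c,(R.T@d)*1e3)
# lever
g={"top":tz(120,349),"side":sz(298,405)}
def lev(a): 
    X=c2w(q,(-55-70*np.cos(.7-a[0]),108,150+70*np.sin(.7-a[0])));return np.concatenate([proj(n,X)-g[n] for n in g])
s=least_squares(lev,[.1]);print("lever",s.x,s.fun)
for a in (0,.5,1.): print(a,c2w(q,(-55-70*np.cos(.7-a),108,150+70*np.sin(.7-a))))
print("jar",back("top",(184,213),.085),"tub",back("top",(440,240),.04),"ink",back("top",(455,188),.03))
E
python3 fit.py
```

```text
None [ 0.63724436  0.10062376 -0.01627156] -0.932291560050407
[[-1.3, -1.2], [1.1, -0.7], [-1.9, 1.3], [0.7, 1.5], [0.1, -0.6], [0.1, 0.0], [-0.6, 0.5], [-0.8, 0.4], [-1.0, -0.6], [-1.8, -0.8], [0.6, 0.2], [2.0, -2.9], [-2.0, -2.3], [0.7, -1.0], [1.3, -1.4], [0.2, 2.2], [-0.7, 0.7]]
top [ 0.6373536   0.09927555 -0.01803578] -1.0333743495704375
side [ 0.63703167  0.10232209 -0.01432631] -0.8208370451580238
can [ 0.61965436 -0.04594945  0.06      ] [ -15.20280435 -146.84000586]
can [ 0.62000364 -0.04320628  0.06      ] [ -14.89820573 -144.09152355]
lever [0.15912619] [ 0.21458467  0.12038015  0.62933585 -0.71708293]
0 [0.53047703 0.21037548 0.19509524]
0.5 [0.51541331 0.21062061 0.16390685]
1.0 [0.51714419 0.21059245 0.12931359]
jar [0.52069608 0.41569813 0.085     ] tub [ 0.42979974 -0.37435318  0.04      ] ink [ 0.59382837 -0.42999358  0.03      ]
```

```bash
cat >> h.py <<'E'
from scipy.spatial.transform import Rotation as Ro
q=np.array([0.6372,0.1005,-0.0163]); TH=np.radians(40); n=np.array([np.sin(TH),np.cos(TH)])
can0=np.array([-15.,-145.5])
def orient(xc):   # tool x along coder direction xc, tool y down
    x=c2w([0,0,q[2]],(xc[0]*1e3,xc[1]*1e3,0));x/=np.linalg.norm(x);y=np.array([0,0,-1.])
    return Ro.from_matrix(np.c_[x,y,np.cross(x,y)]).as_quat()
def push_q():
    b=[orient(s*n) for s in (1,-1)]
    return b
def F(): 
    o=r.get_obs();return o["t"],o["ee_pos"].round(4),o["force"].round(2)
def w2c(X):
    d=np.asarray(X)[:2]-q[:2];c,s=np.cos(q[2]),np.sin(q[2]);return np.array([c*d[0]+s*d[1],-s*d[0]+c*d[1]])*1e3
E
python3 - <<'E'
from h import *
st=can0-n*(60.5+25); end=-n*60.5
for p in push_q():
    for c,z in ((st,200),(st,22),(end,22)):
        print(c2w(q,(*c,z)), r.inverse_kinematics(c2w(q,(*c,z)),p))
E
```

```text
[ 0.56381186 -0.1093285   0.2       ] [-0.19153255  0.40251322  0.15095855  1.31924165  0.         -1.04789718]
[ 0.56381186 -0.1093285   0.022     ] [-0.19153255  0.55470732 -0.1036317   0.91245731  0.         -1.04789718]
[0.59756111 0.05479432 0.022     ] [ 0.09144089  0.59724344 -0.02522827  0.94832461  0.         -0.76492374]
[ 0.56381186 -0.1093285   0.2       ] [-0.19153255  0.40251322  0.15095855  1.31924165  0.          2.09369548]
[ 0.56381186 -0.1093285   0.022     ] [-0.19153255  0.55470732 -0.1036317   0.91245731  0.          2.09369548]
[0.59756111 0.05479432 0.022     ] [ 0.09144089  0.59724344 -0.02522827  0.94832461  0.          2.37666892]
```

```bash
python3 - <<'E'
from h import *
st=can0-n*(60.5+25); p=push_q()[1]
r.grab(); print(F())
r.move_pose(c2w(q,(*st,150)),p); print(F())
r.move_linear(c2w(q,(*st,22)),vel=.12); print(F(), r.get_obs()["opening"])
for nm in("side","top"): cv2.imwrite(f"pics/{nm}1.png",optics.capture(nm)[:,:,::-1])
a=cv2.imread("pics/top1.png")[135:275,220:390];b=cv2.imread("pics/side1.png")[125:265,230:400]
cv2.imwrite("pics/z1.png",cv2.resize(np.hstack([a,b]),None,fx=2.35,fy=2.35,interpolation=cv2.INTER_CUBIC))
E
```

```text
(0.8667, array([ 0.216 , -0.4509,  0.2313]), array([0.33, 0.49, 0.5 ]))
(2.6667, array([ 0.5636, -0.1104,  0.1503]), array([-1.34, -0.98, -1.18]))
(3.8833, array([ 0.5646, -0.1095,  0.0229]), array([-0.11,  0.09, -0.86])) -7.4643681306846104e-06
```

View pics/z1.png

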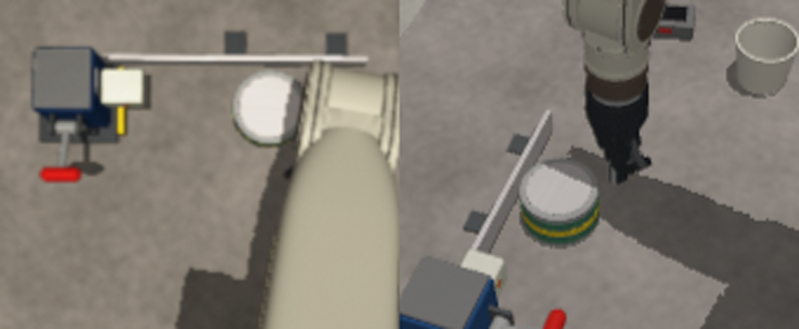

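The closed fingers stand behind the can, on its robot side, and the can hasn't moved. Next I push it to the rail and then along the lane.

```bash
python3 - <<'E'
from h import *
st=can0-n*(60.5+25)
a=st+n*(25+23.3)
r.move_linear(c2w(q,(*a,22)),vel=.05); print(F(), w2c(r.get_obs()["ee_pos"]))
e=-n*60.5
b=np.array([e[0],e[1]-12])
print(a,b)
r.move_linear(c2w(q,(*b,22)),vel=.06); print(F(), w2c(r.get_obs()["ee_pos"]))
for nm in("side","top"): cv2.imwrite(f"pics/{nm}2.png",optics.capture(nm)[:,:,::-1])
a=cv2.imread("pics/top2.png")[135:275,220:390];b=cv2.imread("pics/side2.png")[165:305,200:370]
cv2.imwrite("pics/z2.png",cv2.resize(np.hstack([a,b]),None,fx=2.35,fy=2.35,interpolation=cv2.INTER_CUBIC))
E
```

```text
(5.1, array([ 0.5948, -0.0729,  0.0218]), array([-2.38, -1.82,  2.21])) [ -39.57241277 -174.0847432 ]
[ -38.91169908 -173.99685328] [-38.88865039 -58.34568881]
(7.175, array([0.5728, 0.0391, 0.0211]), array([-58.74, -10.6 ,  48.15])) [-63.39671755 -62.48751122]
```

View pics/z2.png

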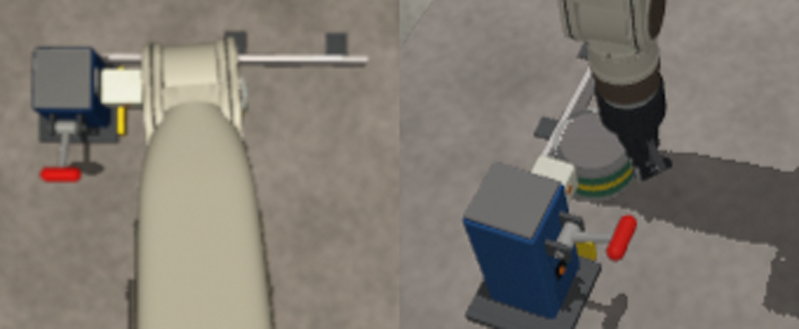

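The push met an unexpected force of about 58 N, and the tool is deflected to the robot side. I'll look closely before moving anything.

```bash
python3 - <<'E'
from h import *
print(F(), w2c(r.get_obs()["ee_pos"]), r.get_obs()["joint_positions"].round(3), Ro.from_quat(r.get_obs()["orientation"]).as_matrix().round(2).tolist())
a=cv2.imread("pics/side2.png")[175:295,230:350]
cv2.imwrite("pics/z3.png",cv2.resize(a,None,fx=5,fy=5,interpolation=cv2.INTER_CUBIC))
E
```

```text
(7.275, array([0.5728, 0.039 , 0.0211]), array([-58.91, -11.14,  47.36])) [-63.42513934 -62.4998804 ] [ 0.07   0.587 -0.049  0.981 -0.003  2.358] [[-0.66, -0.05, 0.75], [-0.75, -0.01, -0.66], [0.04, -1.0, -0.03]]
```

View pics/z3.png

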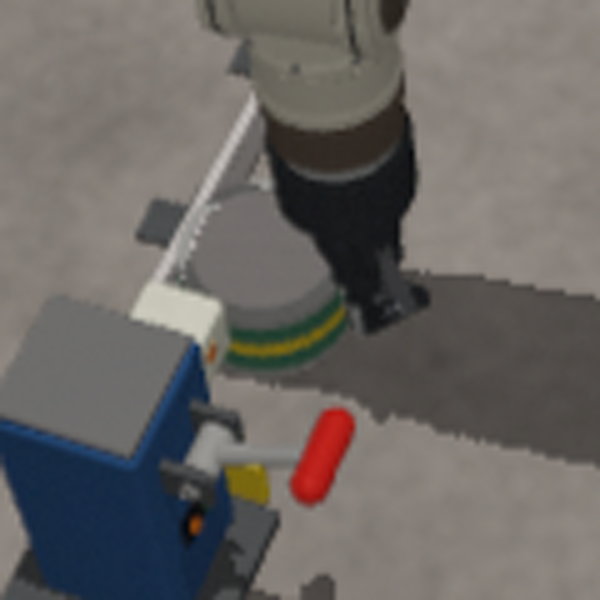

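```bash
python3 - <<'E'
from h import *
for u in ((264,240),(264,245),(264,250)):
    print(w2c(back("side",(230+(u[0]+.5)/5-.5,175+(u[1]+.5)/5-.5),.06)))
a=cv2.imread("pics/side2.png")[175:295,230:350]
a=cv2.resize(a,None,fx=5,fy=5,interpolation=cv2.INTER_CUBIC)
def d(X,c): 
    u=proj("side",X);return tuple(int(v) for v in ((u-[230,175]+.5)*5-.5))
def poly(P,c): cv2.polylines(a,[np.array([d(p,c) for p in P])],True,c,1)
t=np.linspace(0,2*np.pi,60)
cy=-42
poly([c2w(q,(49.5*np.cos(k),cy+49.5*np.sin(k),60)) for k in t],(255,0,255))
o=r.get_obs();T=Ro.from_quat(o["orientation"]).as_matrix()
for yy in (0,-.02,-.04): poly([o["ee_pos"]+T@np.array([sx*.011,yy,sz_*.0145]) for sx,sz_ in((1,1),(1,-1),(-1,-1),(-1,1))],(0,255,0))
poly([c2w(q,X) for X in((49.5,-280,46),(57.5,-280,46),(57.5,80,46),(49.5,80,46))],(255,255,0))
poly([c2w(q,X) for X in((-50,49.5,46),(40,49.5,46),(40,57.5,46),(-50,57.5,46))],(0,255,255))
poly([o["ee_pos"]+T@np.array([sx*.038,-.073,sz_*.0425]) for sx,sz_ in((1,1),(1,-1),(-1,-1),(-1,1))],(0,0,255))
cv2.imwrite("pics/z4.png",a)
E
```

```text
[  2.97431865 -71.37868365]
[  1.62102036 -68.17232408]
[  0.27290535 -64.97824524]
```

View pics/z4.png

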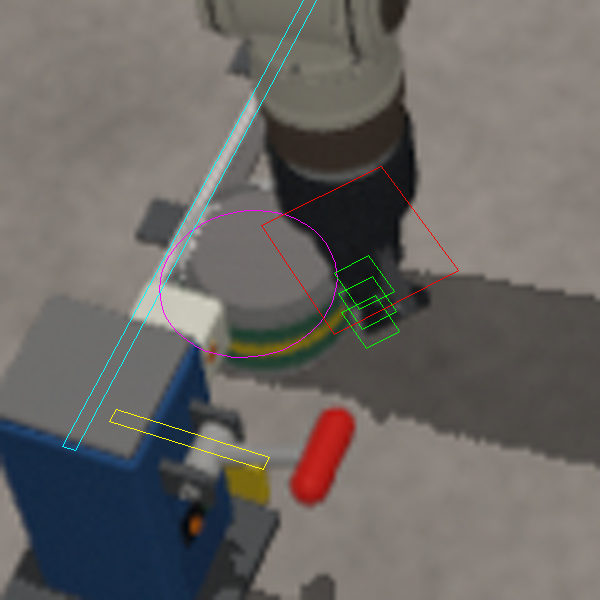

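```bash
python3 - <<'E'
from h import *
o=r.get_obs()
r.move_linear(c2w(q,(-110,-66,25)),vel=.06); print(F(), w2c(r.get_obs()["ee_pos"]))
r.move_linear(c2w(q,(-200,-150,130)),vel=.2); print(F())
for nm in("side","top"): cv2.imwrite(f"pics/{nm}3.png",optics.capture(nm)[:,:,::-1])
a=cv2.imread("pics/top3.png")[135:235,220:390]; a=cv2.resize(a,None,fx=4.7,fy=4.7,interpolation=cv2.INTER_CUBIC);cv2.imwrite("pics/t3z.png",a)
a=cv2.imread("pics/side3.png")[165:315,220:340]; a=cv2.resize(a,None,fx=4,fy=4,interpolation=cv2.INTER_CUBIC);cv2.imwrite("pics/s3z.png",a)
E
```

```text
(8.6167, array([0.5267, 0.0363, 0.025 ]), array([0.34, 0.21, 0.16])) [-109.46204446  -65.94481934]
(9.575, array([ 0.435 , -0.046 ,  0.1295]), array([ 0.11, -0.13,  0.11]))
```

View pics/t3z.png

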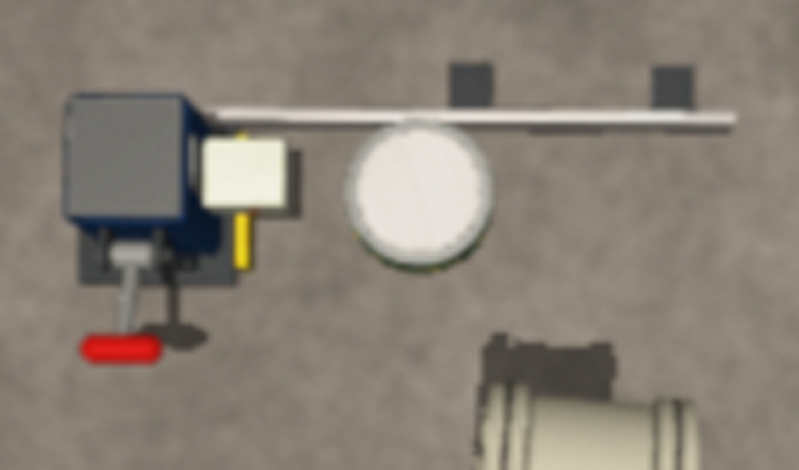

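View pics/s3z.png

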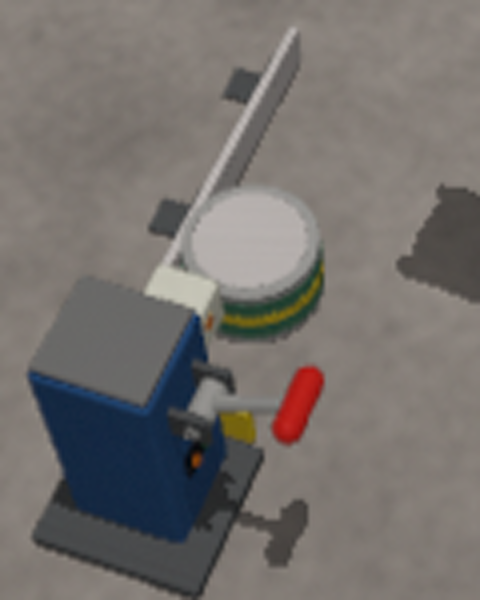

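The can is upright and touching the rail, at about (420,197) in the zoomed top view. The pusher's 40° wedge slid past its side. I'll measure it again and then push from almost straight behind.

```bash
python3 - <<'E'
from h import *
print(w2c(back("top",tz(420,196),.06)),w2c(back("side",sz(253,240),.06)))
n2=np.array([np.sin(np.radians(12)),np.cos(np.radians(12))])
for s in(1,-1):
  for X in((-20,-175,100),(-20,-175,22),(-12,-60,22)):
    print(r.inverse_kinematics(c2w(q,X),orient(s*n2)))
E
```

```text
[ -3.42772227 -67.57177136] [ -1.03276686 -65.33562224]
[-0.12011683  0.55387524  0.12538827  1.14230936  0.         -1.46517364]
[-0.12011683  0.62885947  0.03394091  0.97587776  0.         -1.46517364]
[ 0.06511451  0.64039219  0.0557032   0.98610734  0.         -1.2799423 ]
[-0.12011683  0.55387524  0.12538827  1.14230936  0.          1.67641901]
[-0.12011683  0.62885947  0.03394091  0.97587776  0.          1.67641901]
[0.06511451 0.64039219 0.0557032  0.98610734 0.         1.86165035]
```

```bash
cat > push2.py <<'E'
from h import *
n2=np.array([np.sin(np.radians(12)),np.cos(np.radians(12))]);p=orient(-n2)
r.move_linear(c2w(q,(-110,-190,120)),frame=p,vel=.2)
r.move_linear(c2w(q,(-16,-152,90)),vel=.2)
r.move_linear(c2w(q,(-16,-152,22)),vel=.12);print(F())
y=-152;i=0
while y<-50:
    y+= 12 if y<-75 else 2
    r.move_linear(c2w(q,(-16,y,22)),vel=.06)
    t,e,f=F(); c=w2c(e); print(round(t,2),y,c.round(1),f)
    if np.linalg.norm(f[:2])>12: break
E
python3 push2.py
```

```text
(11.7083, array([ 0.6191, -0.0515,  0.0228]), array([ 0.51,  0.63, -0.01]))
12.06 -140 [ -15.6 -139.3] [-0.82 -0.53  0.26]
12.41 -128 [ -16.  -127.5] [ 0.45 -0.8   0.24]
12.76 -116 [ -15.9 -115.4] [-0.02  0.62 -0.61]
13.11 -104 [ -15.8 -103.2] [0.37 0.28 0.92]
13.46 -92 [-15.8 -91.2] [ 0.37 -0.15 -0.39]
13.81 -80 [-15.9 -79.1] [ 0.11  0.04 -0.34]
14.16 -68 [-15.9 -67.1] [-0.89  0.43  0.18]
14.41 -66 [-15.9 -65.8] [ 0.42 -0.16  0.01]
14.66 -64 [-16.1 -64.1] [-0.14 -1.15  0.47]
14.91 -62 [-16.1 -62.1] [-0.91 -2.06  0.89]
15.16 -60 [-16.1 -59.9] [-2.17 -1.23  1.49]
15.41 -58 [-16.2 -58.1] [-2.03 -2.84  1.09]
15.66 -56 [-16.2 -57.9] [-1.44 -6.6   2.19]
15.91 -54 [-16.2 -57.9] [ -2.93 -12.02   2.83]
```

```bash
python3 - <<'E'
from h import *
r.move_linear(c2w(q,(-22,-90,22)),vel=.06); print(F())
r.move_linear(c2w(q,(-150,-150,120)),vel=.2); print(F())
for nm in("side","top"): cv2.imwrite(f"pics/{nm}4.png",optics.capture(nm)[:,:,::-1])
a=cv2.imread("pics/top4.png")[135:235,220:390]; a=cv2.resize(a,None,fx=4.7,fy=4.7,interpolation=cv2.INTER_CUBIC);cv2.imwrite("pics/t4z.png",a)
a=cv2.imread("pics/side4.png")[165:315,220:340]; a=cv2.resize(a,None,fx=4,fy=4,interpolation=cv2.INTER_CUBIC);cv2.imwrite("pics/s4z.png",a)
E
```

```text
(16.6667, array([0.6138, 0.011 , 0.0221]), array([-0.3 , -0.12, -0.09]))
(17.675, array([ 0.4853, -0.0468,  0.1197]), array([-0.88,  0.15, -0.1 ]))
```

View pics/t4z.png

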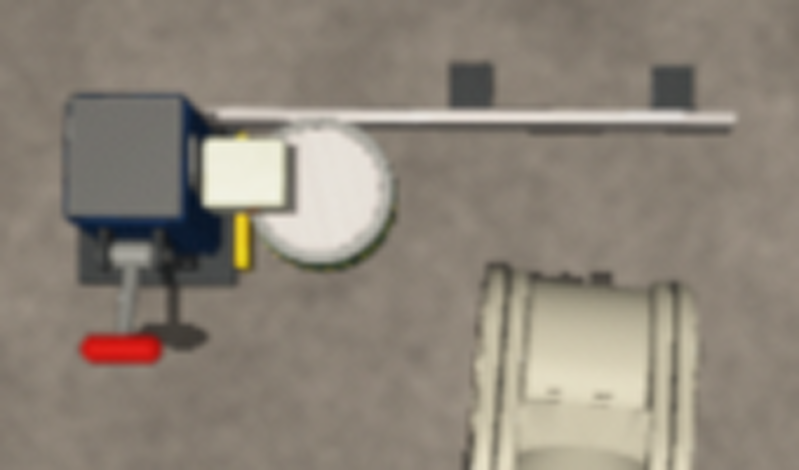

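View pics/s4z.png

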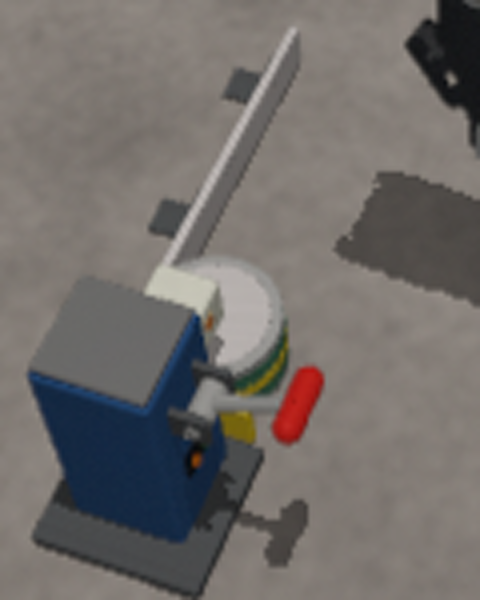

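```bash
python3 - <<'E'
from h import *
print(w2c(back("top",tz(323,195.5),.06)))
# edge search along row/col through the can, for can right edge and bottom edge
im=optics.capture("top"); 
for k in("top3","top4"):
    a=cv2.cvtColor(cv2.imread(f"pics/{k}.png"),cv2.COLOR_BGR2GRAY)
    b=((cv2.GaussianBlur(a,(0,0),.6)>165)*255).astype(np.uint8)
    b[:, :281]=0
    nl,l,s,c=cv2.connectedComponentsWithStats(b[150:200,281:330]); print(k,s[1:],c[1:])
n=3
print(proj("top",c2w(q,(0,0,60))),proj("top",c2w(q,(0,-67,60))))
for X in ((-121,108,230),(-121,108,135)):
  for s in ((0,1),(0,-1),(1,0),(-1,0)): print(s,r.inverse_kinematics(c2w(q,X),orient(np.array(s,float))))
E
```

```text
[-3.35604359 -3.00161081]
top3 [[  0   8  49  32 800]] [[26.935   22.51125]]
top4 [[  0   8  49  32 628]
 [ 44  49   1   1   1]] [[12.14649682 21.66878981]
 [44.         49.        ]]
[287.38222107 175.13402257] [308.79261822 175.22018474]
(0, 1) [ 0.38593231  0.35939037  0.16544876  1.37685472  0.         -1.16856402]
(0, -1) [0.38593231 0.35939037 0.16544876 1.37685472 0.         1.97302863]
(1, 0) [0.38593231 0.35939037 0.16544876 1.37685472 0.         0.40223231]
(-1, 0) [ 0.38593231  0.35939037  0.16544876  1.37685472  0.         -2.73936035]
(0, 1) [ 0.38593231  0.41412751 -0.00617061  1.1504982   0.         -1.16856402]
(0, -1) [ 0.38593231  0.41412751 -0.00617061  1.1504982   0.          1.97302863]
(1, 0) [ 0.38593231  0.41412751 -0.00617061  1.1504982   0.          0.40223231]
(-1, 0) [ 0.38593231  0.41412751 -0.00617061  1.1504982   0.         -2.73936035]
```

The can sits against both rail and stop. The last 4 mm of commanded push gave no motion and the force rose to 12 N. Its offset in x matches the value measured when it was pressed on the rail, and the stop edge itself measures about 3 mm short of my fitted model. Next is the lever.

```bash
python3 - <<'E'
from h import *
p=orient(np.array([0,-1.]))
r.move_linear(c2w(q,(-150,-120,225)),vel=.2)
r.move_linear(c2w(q,(-118,108,225)),frame=p,vel=.2);print(F())
def X(a,dz=0): return c2w(q,(-57-70*np.cos(.7-a),108,150+70*np.sin(.7-a)+9+dz))
r.move_linear(X(.1,4),vel=.1);print(F())
for a in list(np.arange(.2,1.0,.1))+[1.0]+[1.03,1.06,1.09,1.12,1.15,1.18,1.21,1.24]:
    r.move_linear(X(a),vel=.06);t,e,f=F();print(round(a,2),round(t,2),e,X(a)[2].round(4),f)
    if f[2]>16: break
for nm in("side","top"): cv2.imwrite(f"pics/{nm}5.png",optics.capture(nm)[:,:,::-1])
a=cv2.imread("pics/side5.png")[165:315,220:370]; a=cv2.resize(a,None,fx=4,fy=4,interpolation=cv2.INTER_CUBIC);cv2.imwrite("pics/s5z.png",a)
E
```

```text
(19.825, array([0.5208, 0.2094, 0.2249]), array([-0.16, -0.85, -0.2 ]))
(20.2, array([0.5238, 0.2095, 0.2022]), array([-0.47,  0.49,  0.5 ]))
0.2 20.52 [0.5203 0.2103 0.1927] 0.1926 [0.46 0.08 0.56]
0.3 20.79 [0.5174 0.2105 0.1863] 0.1863 [-1.03  0.41 -0.46]
0.4 21.06 [0.515  0.2105 0.1794] 0.1797 [-0.14 -0.54 -0.33]
0.5 21.32 [0.5133 0.2104 0.1725] 0.1729 [-0.09 -0.16  0.28]
0.6 21.59 [0.5121 0.2104 0.1654] 0.166 [-0.03 -0.19 -0.46]
0.7 21.86 [0.5117 0.2104 0.1584] 0.159 [-0.09  0.07 -0.35]
0.8 22.12 [0.5121 0.2104 0.1514] 0.152 [ 0.52 -0.3   0.2 ]
0.9 22.39 [0.5132 0.2104 0.1445] 0.1451 [-0.82 -0.98 -0.76]
1.0 22.66 [0.5155 0.2107 0.1383] 0.1383 [-0.55  0.68  2.53]
1.03 22.91 [0.5157 0.2108 0.138 ] 0.1363 [-4.73  0.52 10.29]
1.06 23.16 [0.5159 0.2108 0.1377] 0.1343 [-9.13 -0.85 20.6 ]
```

View pics/s5z.png

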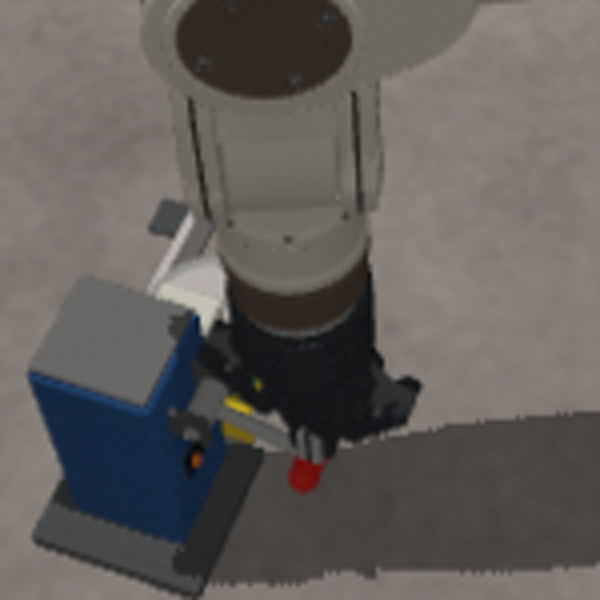

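The tip stopped at z ≈ 138 mm, which is the grip's top at the lever's end stop, with 20 N on it. I'll retreat up and towards the robot, then look.

```bash
python3 - <<'E'
from h import *
r.move_linear(c2w(q,(-126,108,165)),vel=.06);print(F())
r.move_linear(c2w(q,(-190,60,260)),vel=.2)
r.move_linear(c2w(q,(-280,-180,260)),vel=.25);print(F())
for nm in("side","top"): cv2.imwrite(f"pics/{nm}6.png",optics.capture(nm)[:,:,::-1])
a=cv2.imread("pics/top6.png")[135:235,220:390]; a=cv2.resize(a,None,fx=4.7,fy=4.7,interpolation=cv2.INTER_CUBIC);cv2.imwrite("pics/t6z.png",a)
a=cv2.imread("pics/side6.png")[165:315,220:340]; a=cv2.resize(a,None,fx=4,fy=4,interpolation=cv2.INTER_CUBIC);cv2.imwrite("pics/s6z.png",a)
print(np.vstack([cv2.absdiff(cv2.imread("pics/top4.png"),cv2.imread("pics/top6.png"))[160:200,270:320].max(2)]).max(1))
E
```

```text
(23.925, array([0.513 , 0.2105, 0.1648]), array([-0.19, -0.66, -0.61]))
(25.875, array([ 0.3544, -0.0745,  0.2597]), array([ 0.61, -0.01,  0.04]))
[  5   4   6  23  79  82  81  68  61  59  55  50  46  46  47  50  53  54
  64 103  55  62   5   5   4   5   5   5   5   4   4   4   4   5   5   4
   4   4   4   4]
```

View pics/t6z.png

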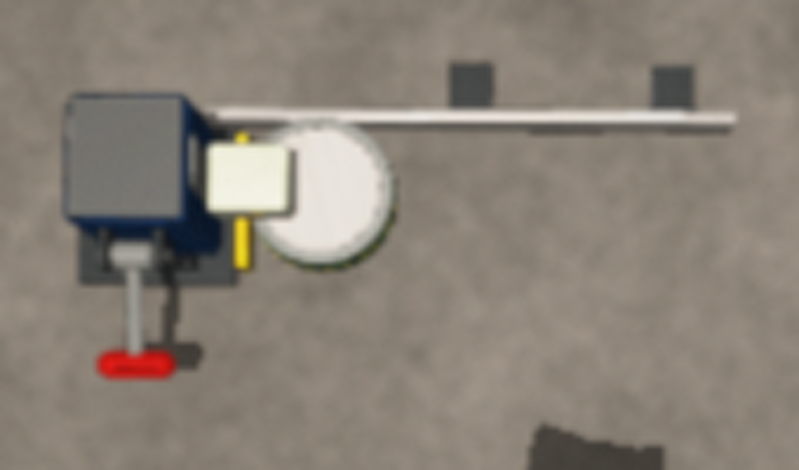

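View pics/s6z.png

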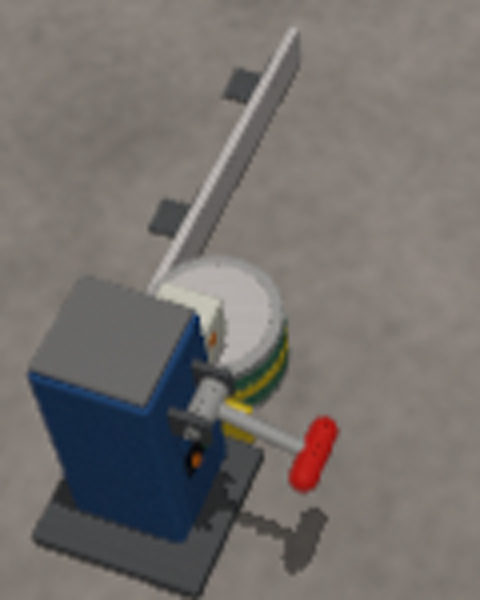

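View pics/side6.png

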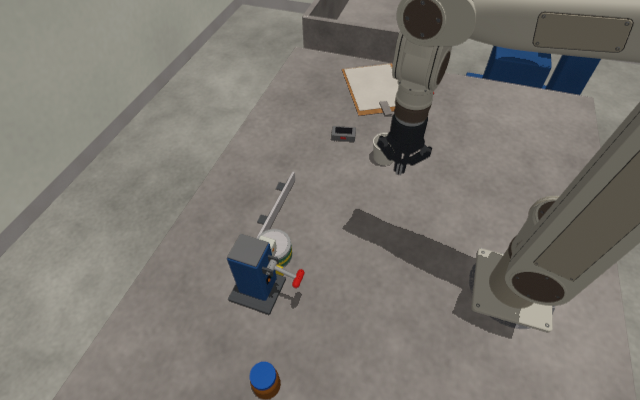

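```bash
python3 - <<'E'
from h import *
g={"top":tz(137,364),"side":sz(313,454)}
def lev(a): 
    X=c2w(q,(-55-70*np.cos(.7-a[0]),108,150+70*np.sin(.7-a[0])));return np.concatenate([proj(n,X)-g[n] for n in g])
s=least_squares(lev,[.8]);print("lever",s.x,s.fun)
print("t",r.get_obs()["t"]); r.finish_job()
E
```

```text
lever [1.06990856] [0.14199547 0.07720532 0.57342055 0.49161421]
t 25.975
the job is handed in; nothing more can be done
```

The can is docked against the rail and the end stop, the lever is fully down, and the job was handed in at about 26 s of the 51 s. One push went wrong on the way, and its force may count against the result.

**Can:** I pushed it to the rail and along the lane with the closed fingers while the lever was still up.
- **Stop contact:** The last 4 mm of commanded push moved the tool only about 0.2 mm, and the force rose to 12 N, so the can was on the stop.
- **After the lever push:** The last pictures show it upright, touching rail and stop, with no visible shift.
- **Disagreement:** The image measurement put its centre about 3 mm short of my fitted home in both x and y. That is about the size of the fit's own error: the stop edge was off by a similar amount, and x read the same while the can was pressed on the rail.

**Lever:** I pushed it down until the tip stopped at z = 138 mm with 20 N on it. After I let go, the images gave 1.07 rad (limit 1.0), so it stayed down, and the print head had sunk. The tool was clear of everything.

**What went wrong:** My first push, angled at 40°, slid past the can's side. It loaded the tool with about 76 N in total, about 59 N of it sideways.
- **Limits:** That is under the 120 N wrist limit. I took the contact to be on the fingers, but I can't rule out the gripper's body, which would break the 40 N limit.
- **Fix:** The can stayed upright on the rail, so I backed off and finished from nearly straight behind it.

**Bystanders:** The jar and ink box look unmoved. The tub is partly hidden by the gripper in the last side view, but nothing went near it.

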